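# Step the weekly tablet dispenser to its last dose

### The job

On the kitchen counter stands a tablet dispenser with a seven-compartment drum. Press its round step button, letting it come right up between presses, until the only compartment that still holds tablets stands at the fixed pointer on the housing, then leave the button released. Do not turn the drum by hand.

Things in the scene. Friction and masses are not known exactly. Their poses are not given: they have to be found in the camera images.
- button_top (a point): centre of the top of the step button: grey plunger 36 mm across on a round white tower 52 mm across and 52 mm tall, 112 mm from the drum axis. Released, it is 70 mm above the counter; goes straight down 14 mm to a firm stop and springs back: 1 to 3 N if pressed slowly (20 mm/s), up to 8 N midway if faster; it must come up 13 mm or more before the next press. Each full press steps the drum.
- drum: open grey wheel 126 mm across, 7 wedge compartments, 1 to 7 dots on the rim; hub top 48 mm above the counter. Origin on its vertical axis, 24 mm up; x points through the tablets' compartment and turns with it. A full press turns it counter-clockwise from above to the next stop; stops are 51.4 deg apart. It may start between stops, so the first press may turn it up to 14 deg more or much less.
- last_dose (a point): middle of the compartment that holds white tablets (seven dots; the other six are empty), 42 mm from the drum axis and 34 mm above the counter; turns with the drum. It comes right (within 5 deg) at one of the drum's stops; it must be within 10 mm of serving_place.
- serving_place (a point): fixed point where last_dose must come: 42 mm from the drum axis, 34 mm above the counter, on the line from the axis to the pointer. The pointer is a white block with a black line along its top and a corner towards the drum, 12 mm wide, 38 mm tall, at the drum's edge, a quarter turn counter-clockwise (from above) from the button.
There are look-alikes about, which are no part of the job. Of the things shaped like the part that bears button_top, the white one is meant.

How it is judged:
At the end, for the whole second after the job is handed in: the middle of the compartment with the tablets is within 10 mm (about 13 degrees) of the serving place at the pointer, the drum is still, and the button has sprung back up (to within 3 mm) (horizontal distance between last_dose and serving_place below 0.01 m and angular speed of drum below 0.1 rad/s and height (world z) of button_top above 0.067 m); the robot touches nothing.
It fails at once if the robot touches the drum (over 1 N) (contact force between any of the arm, the fingers and drum above 1 N).
It also fails if it takes over 48 s, if anything falls off the work surface, if the arm or the gripper's body presses on something with over 40 N, if the wrist force passes 120 N, or if a joint passes its speed limit or range.

### The arm

A 7-joint arm with a two-finger parallel gripper is mounted at the origin on the work surface. World frame = base frame: x ahead of the robot, y to its left, z up, the work surface at z = 0. Lengths are in m, angles in rad, forces in N, time in s.
With the tool pointing down it reaches from about 0.4 to 0.85 m from the base axis. Payload 4.5 kg.
Tool frame: the origin (TCP) lies at the centre of the arm's flange, where the gripper is bolted on; the fingertips stand 166 mm ahead of it and the grasp point (between the pads) lies 147 mm ahead of it; z points along the fingers, y is the direction in which the jaws open and shut (so a half turn about z gives the same grasp; the last joint's range is limited). The gripper opens to 88 mm and grips with 3 to 60 N. Pads are 18 mm wide; open, the fingers measure 123 mm over their backs; the gripper's body (75 mm by 187 mm) begins 45 mm behind the grasp point.
Start: joints at [1.195, 0.689, -0.195, 1.565, 0.157, 0.902, -0.215], TCP at [0.249, -0.573, 0.405] pointing down, gripper open.
Joint ranges: [-3.01, 3.01], [-0.46, 2.08], [-1.47, 1.51], [0.13, 2.56], [-1, 4.14], [0.04, 2.09], [-2.66, 2.66]. Speed limits (rad/s): [2.57, 2.57, 3.14, 3.14, 3.14, 3.14, 3.14].

### API

Orientations are given as a rotation vector (axis times angle).
In Python, from rig import r, camera gives the robot as it stands. The module is installed in compiled form; this text tells all that it offers.
- The arm moves only by the shell command python3 -m pendant 'ROWS' [FORCE]. ROWS is JSON, a list of rows, each an object of numbers: "x", "y", "z": the shift along the tool's x, y, z in m; "wx", "wy", "wz": the turn, a rotation vector about the tool's x, y, z in degrees; "fingers": the finger opening in m, from 0 to 0.0881. A call has 1 to 10 rows; each row shifts and turns the commanded pose from where the row before left it, along the tool's axes as they then stand; what a row does not reach is not made up. A row lasts 1/8 s, in which the tool goes at most 62.5 mm and 10.7 degrees, less where a joint would pass 70% of its speed; a pose out of reach is approached as far as the arm can. A call is refused whole if a number of a shift passes 0.0625 or a number of a turn 10.7, either way. A call with a gripper value outside its range is refused whole. The fingers move at their own pace and stop on an object; FORCE is the grip in N (left out, the last holds). Time passes only in rows, so rows that do not move let the fingers close. It gives the time, the measured TCP pose, the force and the opening at its end, in the units of the state.
- r.state(): the state, without advancing time (a new reading comes with each control period).
- camera(name): name is "scene" or "side" or "wrist"; returns a dict with "img" (384x512x3 uint8, red, green, blue), "range_z" (384x512 float32, m along the optical axis (not along the pixel's ray), 0 where there is no reading), "intrinsics" (3x3 intrinsics, pixels), "R" (3x3) and "t" (3): a world point X has camera coordinates R X + t. Camera axes: x right, y down, z forward; pixel columns grow to the right and rows downward; lengths in m; the calibration is good to about 2 mm. A picture is of the moment at which its call begins.
- r.hand_in(): hands the job in, once; it reports no verdict.
The state is a dict: "time_s": time; "joint_positions": joint angles; "joint_vel": joint speeds; "joint_efforts": joint torques, N m; "tcp_pos": TCP position; "tcp_rot": TCP orientation; "contact_force": force on the tool from outside, world axes, zero at the start; "torque": the same for the moment, N m; "finger_gap": finger opening in m.
Only numpy, scipy, OpenCV 4.12 (cv2) and the standard library are available. Lean on these libraries where they do the work, as an engineer would, in place of code of your own. Each camera call takes 0.05 s, during which the arm holds its last target. There are 200 camera calls.

## Working session

There is one attempt and no reset: what is moved stays moved. The work goes in short steps, Python scripts to look and compute and a shell command to move; the robot and the scene stay as the last step left them, time stands still between calls to the robot, and variables do not carry over. Pictures are saved under pics/ and viewed, about 8 in all and at most 12, crops included, and the job is handed in when it is done.

```bash
mkdir -p pics; cat > h.py <<'E'
import numpy as np,cv2
from rig import r,camera
def snap(n,f):
    c=camera(n); np.savez('pics/'+f+'.npz',**{k:np.asarray(c[k]) for k in c}); cv2.imwrite('pics/'+f+'.png',c['img'][:,:,::-1]); return c
def ray(c,u,v,z):
    R,t,K=[np.asarray(c[k]) for k in('R','t','intrinsics')]
    o=-R.T@t; d=R.T@np.linalg.inv(K)@np.array([u,v,1.]); return o+d*(z-o[2])/d[2]
def pts(c):
    R,t,K=[np.asarray(c[k]) for k in('R','t','intrinsics')]
    v,u=np.mgrid[:384,:512]; z=c['range_z']; P=np.stack([u,v,np.ones_like(u)],-1)@np.linalg.inv(K).T*z[...,None]
    return (P-t)@R
def proj(c,X):
    R,t,K=[np.asarray(c[k]) for k in('R','t','intrinsics')]
    p=K@(R@np.asarray(X)+t); return p[:2]/p[2]
E
python3 - <<'E'
from h import *
a=snap('scene','s0');b=snap('side','d0')
cv2.imwrite('pics/both0.png',cv2.resize(np.vstack([a['img'],b['img']])[:,:,::-1],None,fx=.78,fy=.78))
s=r.state();print({k:np.round(s[k],3) for k in s})
for c in(a,b):print(np.round(-c['R'].T@c['t'],3))
E
```

```text
{'time_s': np.float64(0.1), 'joint_positions': array([ 1.195,  0.69 , -0.195,  1.566,  0.157,  0.903, -0.215]), 'joint_vel': array([ 0.   , -0.003, -0.003, -0.001,  0.001, -0.001, -0.001]), 'joint_efforts': array([-4.0000e-03, -5.2850e+01, -1.2720e+00, -1.5384e+01, -5.2000e-02,
        2.0000e-03,  0.0000e+00]), 'tcp_pos': array([ 0.249, -0.573,  0.404]), 'tcp_rot': array([-3.074e+00, -6.390e-01,  1.000e-03]), 'contact_force': array([ 0.128,  0.581, -0.248]), 'torque': array([ 0.013,  0.04 , -0.019]), 'finger_gap': np.float64(0.088)}
[ 0.982 -0.361  0.546]
[0.164 0.548 0.406]
```

View pics/both0.png

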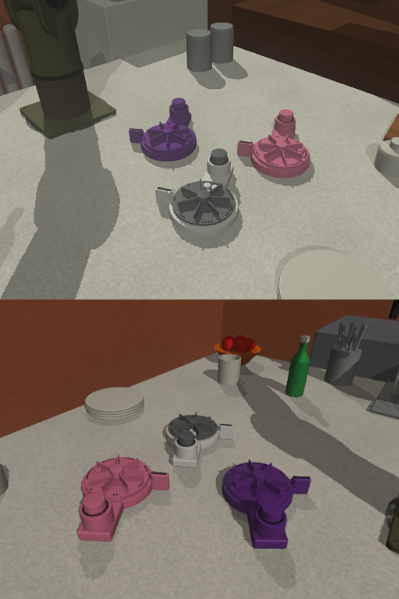

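Candidates (scene picture pixels, full size): purple dispenser button (229,131), pink (367,147), white tower with grey plunger (281,199). The white one is the one described. Next come a close crop and the measurement.

```bash
python3 - <<'E'
from h import *
a=dict(np.load('pics/s0.npz'));b=dict(np.load('pics/d0.npz'))
for c,(x0,y0,x1,y1) in((a,(195,180,315,310)),(b,(200,140,310,220))):
    P=pts(c);m=np.zeros((384,512),bool);m[y0:y1,x0:x1]=1;m&=c['range_z']>0
    t=m&(P[...,2]>.064)&(P[...,2]<.076);q=P[t]
    print('top',len(q),q.min(0),q.max(0),(q.min(0)+q.max(0))/2,np.argwhere(t).mean(0))
A=ray(a,281,192,.07);B=ray(b,237,180,.07);print(A,B,ray(a,262,260,.045),ray(a,211,243,.038))
w=np.hstack([cv2.resize(a['img'][180:320,190:330],(400,400),interpolation=2),cv2.resize(b['img'][120:230,200:310],(400,400),interpolation=2)])
cv2.imwrite('pics/crop0.png',w[:,:,::-1])
E
```

```text
top 251 [0.49666035 0.09006343 0.06403348] [0.53281156 0.1260478  0.07193665] [0.51473595 0.10805562 0.06798506] [197.19521912 280.17131474]
top 220 [0.49712067 0.09300417 0.06431384] [0.53362256 0.12776921 0.07111394] [0.51537162 0.11038669 0.06771389] [174.81818182 238.30454545]
[0.50831365 0.11689595 0.07      ] [0.50355746 0.12874507 0.07      ] [ 0.58878565 -0.00194765  0.045     ] [ 0.49961432 -0.02920876  0.038     ]
```

View pics/crop0.png

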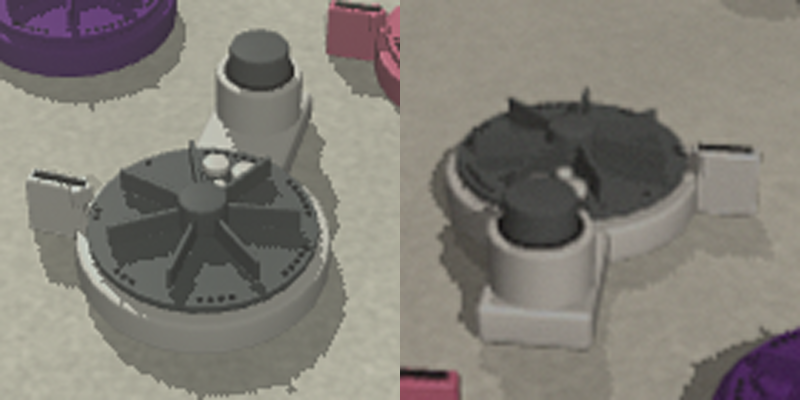

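The crop confirms the white dispenser: grey plunger (281,196), hub about (262,248), pointer at the left about (211,243), and tablets beside the button side of the drum. Now the drum axis and angles.

```bash
cat > ang.py <<'E'
from h import *
def angles(c,box,ax):
    # tablets: white pixels inside the drum, above z .02
    x0,y0,x1,y1=box
    P=pts(c);i=c['img'].astype(int);m=np.zeros((384,512),bool);m[y0:y1,x0:x1]=1
    d=np.hypot(P[...,0]-ax[0],P[...,1]-ax[1])
    w=m&(i.min(2)>125)&(d<.052)&(P[...,2]>.012)
    q=P[w].mean(0);return w.sum(),q,np.degrees(np.arctan2(q[1]-ax[1],q[0]-ax[0])),np.hypot(*(q[:2]-ax))
E
python3 - <<'E'
from ang import *
a=dict(np.load('pics/s0.npz'));b=dict(np.load('pics/d0.npz'))
bt=np.array([.515,.109])
h=[ray(a,261.7,247,.048)[:2],ray(b,200+572*.275,120+127*.275,.048)[:2]]
print('hub',h)
ax=np.mean(h,0);print(ax,np.hypot(*(bt-ax)))
ba=np.degrees(np.arctan2(*(bt-ax)[::-1]));print('button ang',ba,'pointer',ba+90)
p=[ray(a,190+59*.35,180+180*.35,.038)[:2],ray(b,200+727*.275,120+149*.275,.038)[:2]]
for q in p:print('ptr',q,np.degrees(np.arctan2(*(q-ax)[::-1]))%360,np.hypot(*(q-ax)))
for c,box in((a,(195,225,315,310)),(b,(200,140,310,190))):print(angles(c,box,ax))
s=r.state();from scipy.spatial.transform import Rotation as T
R=T.from_rotvec(s['tcp_rot']).as_matrix();print(R.round(3));print(R.T@(np.array([.515,.109,.07+.166+.03])-s['tcp_pos']))
E
```

```text
hub [array([0.56974901, 0.01510934]), array([ 0.39695899, -0.11739621])]
[ 0.483354   -0.05114343] 0.1632402789427745
button ang 78.82177978393088 pointer 168.82177978393088
ptr [ 0.49923435 -0.02961159] 53.590170159216065 0.026754550993165087
ptr [ 0.32561965 -0.1648542 ] 215.7878510118436 0.19444861798232685
(np.int64(91), array([ 0.50447172, -0.03093914,  0.03306376]), np.float64(43.73367546849993), np.float64(0.029226211116563813))
(np.int64(205), array([ 0.49483422, -0.02525022,  0.02598533]), np.float64(66.08904819290761), np.float64(0.028324090092634435))
[[ 0.917  0.398 -0.001]
 [ 0.398 -0.917  0.001]
 [-0.    -0.002 -1.   ]]
[ 0.5158342  -0.51925994  0.13881446]
```

```bash
python3 - <<'E'
from ang import *
a=dict(np.load('pics/s0.npz'));b=dict(np.load('pics/d0.npz'))
bt=np.array([.515,.109])
h=[ray(a,261.7,247,.048)[:2],ray(b,200+172*.275,120+127*.275,.048)[:2]]
print('hub',h)
ax=np.mean(h,0);print(ax,np.hypot(*(bt-ax)))
ba=np.degrees(np.arctan2(*(bt-ax)[::-1]));print('button ang',ba,'pointer',ba+90)
p=[ray(a,190+59*.35,180+180*.35,.038)[:2],ray(b,200+327*.275,120+149*.275,.038)[:2]]
for q in p:print('ptr',q,np.degrees(np.arctan2(*(q-ax)[::-1]))%360,np.hypot(*(q-ax)))
for c,box in((a,(195,225,315,310)),(b,(200,140,310,190))):print(angles(c,box,ax))
E
```

```text
hub [array([0.56974901, 0.01510934]), array([0.56787144, 0.01656573])]
[0.56881023 0.01583753] 0.10758617755107992
button ang 120.01053837963386 pointer 210.01053837963386
ptr [ 0.49923435 -0.02961159] 213.15381615663512 0.08310489967795133
ptr [ 0.49821044 -0.02994238] 212.96109783090017 0.08414351179340596
(np.int64(78), array([0.5495136 , 0.04803351, 0.03474477]), np.float64(120.9363147126864), np.float64(0.03753585840793099))
(np.int64(17), array([0.54804238, 0.04251113, 0.03390055]), np.float64(127.90403710959848), np.float64(0.033805096347933154))
```

Two presses are expected: tablets at about 121°, pointer at about 212°, with the first step shortened by the in-between start. Moving above the button with the fingers closing.

```bash
python3 -m pendant '[{"x":0.04,"y":-0.04,"fingers":0},{"x":0.04,"y":-0.04},{"x":0.04,"y":-0.04},{"x":0.04,"y":-0.04},{"x":0.04,"y":-0.04},{"x":0.04,"y":-0.04},{"x":0.04,"y":-0.04},{"x":0.04,"y":-0.04},{"x":0.04,"y":-0.04},{"x":0.04,"y":-0.04}]' 20
cat > go.py <<'E'
from h import *
from scipy.spatial.transform import Rotation as T
s=r.state();R=T.from_rotvec(s['tcp_rot']).as_matrix()
print(s['time_s'],s['tcp_pos'].round(4) if hasattr(s['tcp_pos'],'round') else s['tcp_pos'],'tilt',R[:,2].round(3),'gap',s['finger_gap'],'F',np.round(s['contact_force'],2))
print('to 30mm above button, tool axes',(R.T@(np.array([.515,.109,.266])-s['tcp_pos'])).round(4))
E
python3 go.py
```

```text
0.1 [ 0.2489 -0.573   0.404 ] tilt [-0.001  0.001 -1.   ] gap 0.08794249636688073 F [ 0.13  0.58 -0.25]
to 30mm above button, tool axes [ 0.5158 -0.5193  0.1388]$[0]: bad value
```

The call was refused whole, probably because of the fingers value. Trying a small positive one.

```bash
python3 -m pendant '[{"x":0.04,"y":-0.04,"z":0.0,"fingers":0.001},{"x":0.04,"y":-0.04},{"x":0.04,"y":-0.04},{"x":0.04,"y":-0.04},{"x":0.04,"y":-0.04},{"x":0.04,"y":-0.04},{"x":0.04,"y":-0.04},{"x":0.04,"y":-0.04},{"x":0.04,"y":-0.04},{"x":0.04,"y":-0.04}]' 20; python3 go.py
```

```text
0.1 [ 0.2489 -0.573   0.404 ] tilt [-0.001  0.001 -1.   ] gap 0.08794249636688073 F [ 0.13  0.58 -0.25]
to 30mm above button, tool axes [ 0.5158 -0.5193  0.1388]$[0]: bad value
```

```bash
python3 -m pendant '[{"x":0.04,"y":-0.04}]'; echo; python3 -m pendant '[{"x":0.04,"y":-0.04,"z":0,"wx":0,"wy":0,"wz":0,"fingers":0.01}]' 20;echo; python3 go.py
```

```text
time_s: 0.22
tcp_pos: [0.2675, -0.5231, 0.4039]
tcp_rot: [3.076, 0.627, -0.003]
contact_force: [0.8, 1.2, -1.3]
finger_gap: 0.0802

0.225 [ 0.2675 -0.5231  0.4039] tilt [-0.001 -0.003 -1.   ] gap 0.08020106884264572 F [ 0.81  1.19 -1.35]
to 30mm above button, tool axes [ 0.4756 -0.4849  0.1359]$[0]: bad value
```

All keys appear to be required in every row.

```bash
python3 -m pendant '[{"x":0.04,"y":-0.04,"z":0,"wx":0,"wy":0,"wz":0,"fingers":0},{"x":0.04,"y":-0.04,"z":0,"wx":0,"wy":0,"wz":0,"fingers":0},{"x":0.04,"y":-0.04,"z":0,"wx":0,"wy":0,"wz":0,"fingers":0},{"x":0.04,"y":-0.04,"z":0,"wx":0,"wy":0,"wz":0,"fingers":0},{"x":0.04,"y":-0.04,"z":0,"wx":0,"wy":0,"wz":0,"fingers":0},{"x":0.04,"y":-0.04,"z":0,"wx":0,"wy":0,"wz":0,"fingers":0},{"x":0.04,"y":-0.04,"z":0,"wx":0,"wy":0,"wz":0,"fingers":0},{"x":0.04,"y":-0.04,"z":0,"wx":0,"wy":0,"wz":0,"fingers":0},{"x":0.04,"y":-0.04,"z":0,"wx":0,"wy":0,"wz":0,"fingers":0},{"x":0,"y":0,"z":0,"wx":0,"wy":0,"wz":0,"fingers":0}]' 20; python3 go.py
```

```text
time_s: 1.48
tcp_pos: [0.458, -0.042, 0.4047]
tcp_rot: [-3.071, -0.654, -0.003]
contact_force: [-0.3, -0.7, -0.4]
finger_gap: 0.0004
1.475 [ 0.458  -0.042   0.4047] tilt [ 0.002  0.003 -1.   ] gap 0.00043387015661743207 F [-0.28 -0.69 -0.42]
to 30mm above button, tool axes [ 0.1132 -0.1145  0.1392]
```

```bash
python3 -m pendant '[{"x":0.038,"y":-0.038,"z":0,"wx":0,"wy":0,"wz":0,"fingers":0},{"x":0.038,"y":-0.038,"z":0.01,"wx":0,"wy":0,"wz":0,"fingers":0},{"x":0.037,"y":-0.038,"z":0.02,"wx":0,"wy":0,"wz":0,"fingers":0},{"x":0,"y":0,"z":0.03,"wx":0,"wy":0,"wz":0,"fingers":0},{"x":0,"y":0,"z":0.03,"wx":0,"wy":0,"wz":0,"fingers":0},{"x":0,"y":0,"z":0.03,"wx":0,"wy":0,"wz":0,"fingers":0},{"x":0,"y":0,"z":0.01,"wx":0,"wy":0,"wz":0,"fingers":0},{"x":0,"y":0,"z":0,"wx":0,"wy":0,"wz":0,"fingers":0}]' 20; python3 go.py; python3 - <<'E'
from h import *
a=snap('scene','s1');b=snap('side','d1')
w=np.hstack([cv2.resize(a['img'][150:330,170:350],(400,400),interpolation=2),cv2.resize(b['img'][70:230,170:330],(400,400),interpolation=2)])
cv2.imwrite('pics/crop1.png',w[:,:,::-1])
E
```

```text
time_s: 2.48
tcp_pos: [0.5147, 0.1018, 0.2745]
tcp_rot: [3.076, 0.638, -0.002]
contact_force: [0.6, 0.7, 1.1]
finger_gap: 0.0004
2.475 [0.5147 0.1018 0.2745] tilt [-0.001 -0.001 -1.   ] gap 0.0004296913586525297 F [0.63 0.74 1.05]
to 30mm above button, tool axes [ 0.0031 -0.0065  0.0085]
```

View pics/crop1.png

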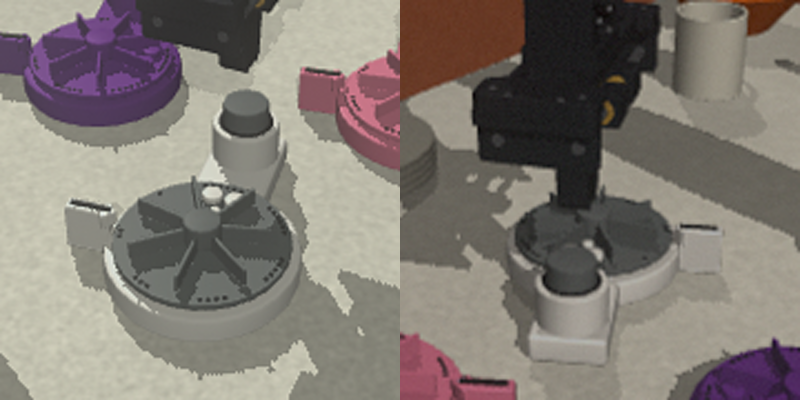

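Both views show the closed tips centred over the white dispenser's plunger (scene crop 240,65 above 246,105; side crop 577,205 above 575,265). Descending slowly and pressing.

```bash
python3 -m pendant '[{"x":0.003,"y":-0.006,"z":0.02,"wx":0,"wy":0,"wz":0,"fingers":0},{"x":0,"y":0,"z":0.01,"wx":0,"wy":0,"wz":0,"fingers":0},{"x":0,"y":0,"z":0.0025,"wx":0,"wy":0,"wz":0,"fingers":0},{"x":0,"y":0,"z":0.0025,"wx":0,"wy":0,"wz":0,"fingers":0},{"x":0,"y":0,"z":0.0025,"wx":0,"wy":0,"wz":0,"fingers":0},{"x":0,"y":0,"z":0.0025,"wx":0,"wy":0,"wz":0,"fingers":0},{"x":0,"y":0,"z":0.0025,"wx":0,"wy":0,"wz":0,"fingers":0},{"x":0,"y":0,"z":0.0025,"wx":0,"wy":0,"wz":0,"fingers":0},{"x":0,"y":0,"z":0.0025,"wx":0,"wy":0,"wz":0,"fingers":0},{"x":0,"y":0,"z":0.0025,"wx":0,"wy":0,"wz":0,"fingers":0}]'; python3 -m pendant '[{"x":0,"y":0,"z":0.0025,"wx":0,"wy":0,"wz":0,"fingers":0},{"x":0,"y":0,"z":0,"wx":0,"wy":0,"wz":0,"fingers":0}]'
```

```text
time_s: 3.82
tcp_pos: [0.5152, 0.1092, 0.2247]
tcp_rot: [3.076, 0.639, 0.001]
contact_force: [-0.3, 0.3, 2.2]
finger_gap: 0.0005
time_s: 4.08
tcp_pos: [0.5152, 0.1092, 0.2224]
tcp_rot: [3.076, 0.639, 0.001]
contact_force: [-0.7, -1.0, 4.2]
finger_gap: 0.0004
```

```bash
python3 -m pendant '[{"x":0,"y":0,"z":0.0015,"wx":0,"wy":0,"wz":0,"fingers":0},{"x":0,"y":0,"z":0.001,"wx":0,"wy":0,"wz":0,"fingers":0},{"x":0,"y":0,"z":0,"wx":0,"wy":0,"wz":0,"fingers":0}]'
```

```text
time_s: 4.45
tcp_pos: [0.5152, 0.1092, 0.2218]
tcp_rot: [3.076, 0.639, 0.002]
contact_force: [-3.8, -1.0, 23.9]
finger_gap: 0.0002
```

The button is at its firm stop (24 N, tips at 55.8 mm). Lifting clear to look.

```bash
python3 -m pendant '[{"x":0,"y":0,"z":-0.005,"wx":0,"wy":0,"wz":0,"fingers":0},{"x":0,"y":0,"z":-0.01,"wx":0,"wy":0,"wz":0,"fingers":0},{"x":0,"y":0,"z":-0.02,"wx":0,"wy":0,"wz":0,"fingers":0},{"x":0,"y":0,"z":-0.01,"wx":0,"wy":0,"wz":0,"fingers":0},{"x":0,"y":0,"z":0,"wx":0,"wy":0,"wz":0,"fingers":0}]'; python3 - <<'E'
from ang import *
a=snap('scene','s2');b=snap('side','d2')
ax=np.array([.5688,.0158])
for c,box in((a,(195,225,315,310)),(b,(200,140,310,190))):print(angles(c,box,ax))
w=np.hstack([cv2.resize(a['img'][180:320,190:330],(400,400),interpolation=2),cv2.resize(b['img'][120:230,200:310],(400,400),interpolation=2)])
cv2.imwrite('pics/crop2.png',w[:,:,::-1])
E
```

```text
time_s: 5.08
tcp_pos: [0.5152, 0.1094, 0.2652]
tcp_rot: [-3.076, -0.639, -0.001]
contact_force: [-0.5, 0.7, -0.5]
finger_gap: 0.0007
(np.int64(110), array([0.53397841, 0.03019056, 0.03497029]), np.float64(157.54637908551015), np.float64(0.03767799438822768))
(np.int64(70), array([0.53370909, 0.03085982, 0.03391783]), np.float64(156.77263668637264), np.float64(0.0381859917806449))
```

View pics/crop2.png

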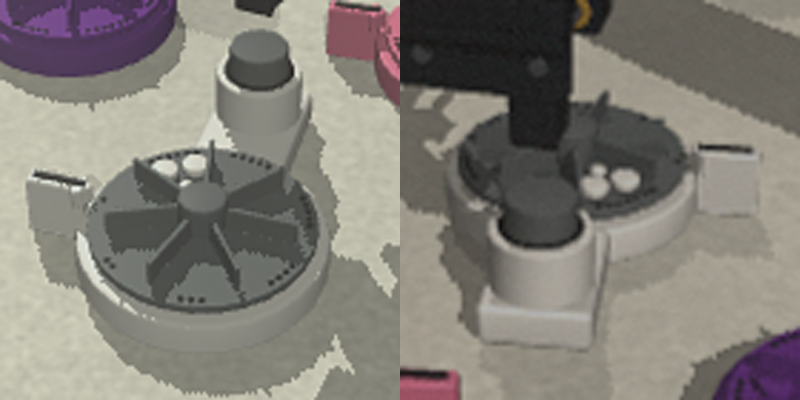

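The button is back up and the drum turned about 36°, to 157°. One more step gives about 209°, against the pointer at 210–213°. Pressing once more.

```bash
python3 -m pendant '[{"x":0,"y":0,"z":0.015,"wx":0,"wy":0,"wz":0,"fingers":0},{"x":0,"y":0,"z":0.01,"wx":0,"wy":0,"wz":0,"fingers":0},{"x":0,"y":0,"z":0.0025,"wx":0,"wy":0,"wz":0,"fingers":0},{"x":0,"y":0,"z":0.0025,"wx":0,"wy":0,"wz":0,"fingers":0},{"x":0,"y":0,"z":0.0025,"wx":0,"wy":0,"wz":0,"fingers":0},{"x":0,"y":0,"z":0.0025,"wx":0,"wy":0,"wz":0,"fingers":0},{"x":0,"y":0,"z":0.0025,"wx":0,"wy":0,"wz":0,"fingers":0},{"x":0,"y":0,"z":0.0025,"wx":0,"wy":0,"wz":0,"fingers":0},{"x":0,"y":0,"z":0.0025,"wx":0,"wy":0,"wz":0,"fingers":0},{"x":0,"y":0,"z":0.0015,"wx":0,"wy":0,"wz":0,"fingers":0}]'; python3 -m pendant '[{"x":0,"y":0,"z":0.001,"wx":0,"wy":0,"wz":0,"fingers":0},{"x":0,"y":0,"z":0,"wx":0,"wy":0,"wz":0,"fingers":0},{"x":0,"y":0,"z":0,"wx":0,"wy":0,"wz":0,"fingers":0}]'
```

```text
time_s: 6.42
tcp_pos: [0.5149, 0.1093, 0.2218]
tcp_rot: [3.076, 0.639, 0.0]
contact_force: [-6.2, -0.4, 25.0]
finger_gap: 0.0003
time_s: 6.8
tcp_pos: [0.5148, 0.1092, 0.2218]
tcp_rot: [3.075, 0.639, 0.001]
contact_force: [-6.4, -0.0, 25.8]
finger_gap: 0.0007
```

```bash
python3 -m pendant '[{"x":0,"y":0,"z":-0.005,"wx":0,"wy":0,"wz":0,"fingers":0},{"x":0,"y":0,"z":-0.01,"wx":0,"wy":0,"wz":0,"fingers":0},{"x":0,"y":0,"z":-0.03,"wx":0,"wy":0,"wz":0,"fingers":0},{"x":0,"y":0,"z":-0.04,"wx":0,"wy":0,"wz":0,"fingers":0},{"x":0,"y":0,"z":-0.03,"wx":0,"wy":0,"wz":0,"fingers":0},{"x":0,"y":0,"z":0,"wx":0,"wy":0,"wz":0,"fingers":0},{"x":0,"y":0,"z":0,"wx":0,"wy":0,"wz":0,"fingers":0}]'; python3 - <<'E'
from ang import *
a=snap('scene','s3');b=snap('side','d3')
ax=np.array([.5688,.0158])
for c,box in((a,(195,225,315,310)),(b,(200,140,310,190))):
    print(angles(c,box,ax))
    P=pts(c);d=np.hypot(P[...,0]-.515,P[...,1]-.109);print('button top z',np.median(P[...,2][(d<.012)&(P[...,2]<.09)]))
w=np.hstack([cv2.resize(a['img'][180:320,190:330],(400,400),interpolation=2),cv2.resize(b['img'][120:230,200:310],(400,400),interpolation=2)])
cv2.imwrite('pics/crop3.png',w[:,:,::-1])
E
```

```text
time_s: 7.68
tcp_pos: [0.515, 0.1092, 0.3341]
tcp_rot: [3.076, 0.639, -0.001]
contact_force: [0.3, 0.3, 0.2]
finger_gap: 0.0007
(np.int64(100), array([ 0.53285991, -0.00552241,  0.03490243]), np.float64(-149.32034006320677), np.float64(0.0417891742453614))
button top z 0.06987607465678472
(np.int64(23), array([ 0.53400016, -0.01218326,  0.03427625]), np.float64(-141.1965249556772), np.float64(0.04465525277753997))
button top z 0.06973235958231197
```

View pics/crop3.png

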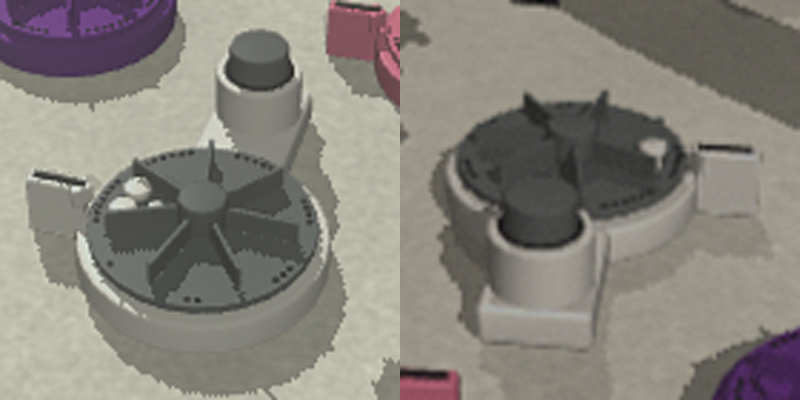

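The tablets' compartment now sits at the pointer: 211° against 210–213°. The button top is at 69.8 mm and the tool is clear. Handing in.

```bash
python3 -c "
from rig import r
print(r.hand_in())"
```

```text
the job is handed in; nothing more can be done
None
```

I pressed the white dispenser's step button fully twice, about 24–26 N at the firm stop each time. I let it come right up in between, then lifted the tool well clear and handed in at about 7.8 s.

- **Tablet position:** the last check from the scene camera put the tablets at 211°, against a pointer at 210–213°. The side camera gave 219°, but from only 23 pixels of tablets partly hidden behind a fin. Even that reading would be within the 13° limit.
- **Button and contact:** the button top was at 69.8 mm, so fully up, and the force on the tool was about zero. In the pictures I viewed, the tool stayed above the button and clear of the drum. I did not measure drum contact separately.
- **Refused calls:** three move calls were refused for missing keys, since every row must list all of them. One of the test calls then moved the arm 40 mm earlier than I had planned, with no harm done.

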